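# Unhook a power supply from a mounting rail

### The arm

A 6-joint arm with a two-finger parallel gripper is mounted at the origin on a cart in front of the work surface, level with it; the furniture and walls round the work are solid. World frame = base frame: x ahead of the robot, y to its left, z up, the work surface at z = 0. Lengths are in m, angles in rad, forces in N, time in s.
With the tool pointing down it reaches from about 0.35 to 0.775 m from the base axis. Payload 5.5 kg.
Tool frame: the origin (TCP) lies midway between the tips of the shut fingers; the grasp point (between the pads) lies 19 mm behind it; z points along the fingers, y is the line along which they close (so a half turn about z gives the same grasp; the last joint's range is limited). The gripper opens to 85 mm and grips with 20 to 120 N. Pads are 22 mm wide; open, the fingers measure 114 mm over their backs; the gripper's body (76 mm by 85 mm) begins 54 mm behind the grasp point. The pads swing forward as they close: fully open they stand 13 mm farther back than shut.
Start: joints at [1.024, 0.313, 0.046, 1.304, 0, 1.431], TCP at [0.228, 0.528, 0.231] pointing down, gripper open.
Joint ranges: [-2.76, 2.76], [-0.86, 1.69], [-1.03, 1.26], [-2.2, 2.34], [-1.47, 1.5], [-3.14, 3.14]. Speed limits (rad/s): [2.57, 2.57, 3.14, 3.14, 3.14, 3.14].

### API

Orientations are given as a unit quaternion [w, x, y, z].
In Python, from workcell import env gives the robot as it stands.
- The arm moves only by the tool move_arm, never from a script. Its argument "targets" is a list of rows, each a list of 3 entries, a list of its own where there are three numbers: the shift along the tool's x, y, z in mm, then the turn, a rotation vector about the tool's x, y, z in units of 10 degrees (1.0 is 10 degrees), then the closure, from -1 (fully open) to 1 (shut). In form: [[[dx, dy, dz], [ax, ay, az], gripper], ...]. A call has 1 to 5 rows; each row is the pose to reach, as a shift and turn from the pose commanded when the call began, along the tool's axes at that moment; what a row does not reach only later rows make up. A row lasts 1/8 s, in which the tool goes at most 62.5 mm and 10.7 degrees, less where a joint would pass 70% of its speed; a pose out of reach is approached as far as the arm can. A call with a gripper value outside its range is refused whole. The fingers move at their own pace and stop on an object; "squeeze" is the grip in N (left out, the last holds). Time passes only in rows, so rows that repeat a pose let the fingers close. It gives the time, the measured TCP pose, the force, the opening and the grip force at its end, in the units of the state.
- env.get_state(): the state, without advancing time (a new reading comes with each control period).
- env.read_camera(name): name is "side" or "top"; returns a dict with "pixels" (480x640x3 uint8, red, green, blue), "fovy" (degrees; the focal length in pixels is half the picture's height over the tangent of half this angle, whatever the lens; pixels are square), "cx", "cy" (the principal point, pixels), "extrinsics" (4x4, takes a point from world to camera coordinates). Camera axes: x right, y up, looking along -z (the intrinsics and any distortion apply to the point x, -y, -z); pixel columns grow to the right and rows downward; lengths in m; the calibration is good to about 2 mm. A picture is of the moment at which its call begins. There is no depth.
- env.hand_in(): hands the job in; it is judged then, once.
Trained networks look in a picture, given as the dict that the camera call returned (one of the last four; its "shot" number tells which), for a name from the list of things; names that differ only in an ending like _2 or _b are one class to them, and where a whole thing is asked for, a point or a joint stands for the part that bears it (a point fixed in the world has none). Each returns a list of dicts, best first, with "confidence" (0 to 1); they miss things now and then, are a little off and sometimes report something else, mostly with a low value. They report only what shows in the picture. A call takes as long as a camera call. They do not tell look-alikes from the thing itself.
- env.spot_in(thing, picture): "centre" ([x, y, z] in m, in world coordinates, good to about 4 mm: the middle of the surface that is visible of it).
- env.regions_of(thing, picture): "mask" (480x640 bool, what is visible of it).
- env.landmark_of(thing, picture): "centre" ([x, y, z] in m, in world coordinates, good to about 4 mm: a listed point, or the origin of a listed thing).
The state is a dict: "clock": time; "joint_pos": joint angles; "qvel": joint speeds; "tau": joint torques, N m; "tcp_pos": TCP position; "orientation": TCP orientation; "wrist_force": force on the tool from outside, world axes, zero at the start; "ft_torque": the same for the moment, N m; "finger_gap": finger opening in m; "grip_force": force on a finger pad.
Only numpy, scipy, OpenCV 4.12 (cv2) and the standard library are available. Lean on these libraries where they do the work, as an engineer would, in place of code of your own. Each camera call takes 0.05 s, during which the arm holds its last target. There are 200 camera calls.

### The job

The power supply on the bench test rail is going for repair and its locking screw is already out. Swing its lower end out towards you until its foot is clear of the rail's lower edge, then lift its hook up off the rail, without wrenching it, and set it upright in the black tray, letting go only once it stands on the tray's floor. Leave the other two modules hanging where they are.

Things in the scene. Friction and masses are not known exactly. Their poses are not given: they have to be found in the camera images.
- rail_stand: Bench test stand, fixed: grey base plate 115x430x9 mm and two steel uprights that carry a 400 mm long aluminium hat rail along the stand's y. Origin on the desk under the middle of the rail, in line with the rail's front face; -x looks to the robot, z up. The base plate reaches 58 mm in front of the rail.
- rail_edge (a point): Front of the rail's upper edge at mid length (stand frame 0, 0, 165 mm); axes as the stand's. The rail's two flanges are 4 mm thick (x 0 to 4 mm), upper edge at z = 165 mm, lower edge at z = 121 mm above the desk; modules hang on the upper flange.
- power_supply: Part to take off: bare-metal box with cooling slots and black terminal strips (7 mm proud) on its front; 75 deep (x) x 50 wide (y) x 124 high (z) mm, 0.3 to 0.54 kg; the tallest module, the middle one in width; at any of the three places on the rail. Origin: centre of its underside, 77 mm above the desk; front looks to -x, z up. The sides are flat, to grip across y.
- power_supply_hook (a point): Middle of the bearing face of the hook on the power supply's back (module frame 39.7, 0, 88 mm); it rests loose on the rail's upper edge. The hook's nib reaches 9 mm down behind the flange and slopes 25 degrees backwards, so that the module can swing out about 25 degrees on the rail.
- power_supply_foot (a point): Upper rear edge of the foot (module frame 51.5, 0, 42 mm) that sticks 14 mm straight out of the power supply's back, 2 mm below the rail's lower edge: it blocks a straight lift. With the lower end swung out some 18 degrees about the rail's upper edge, the foot is in front of the rail and free.
- io_module: Narrow grey plastic module, 75 x 28 x 92 mm, hung loose on the same rail in the same way; stays. Origin: centre of its underside. The three places are about 115 mm apart, which leaves at least 45 mm beside the power supply.
- io_module_hook (a point): Bearing face of the narrow module's hook, on the rail's upper edge.
- controller: Wide grey plastic module with a small window, 75 x 66 x 92 mm, hung loose on the rail in the same way; stays. Origin: centre of its underside.
- controller_hook (a point): Bearing face of the wide module's hook, on the rail's upper edge.
- tray: Black open tray, fixed on the desk to the right of the stand: 152 x 152 mm over the rim, inside 132 x 132 mm, walls 28 mm high, floor about 4 mm thick. Origin: centre of its underside, z up.
Not all that is in view belongs to the job. Of the things that look like the tray, the larger one is meant.

How it is judged:
On the way, in this order (a step that is already met when the one before it is completed fails the run):
1. the lower end is swung out: the foot has come out in front of the rail while the hook still rests on the upper edge (x of power_supply_foot in the frame of rail_edge below -0.001 m and z of power_supply_hook in the frame of rail_edge below 0.009 m and x of power_supply_hook in the frame of rail_edge above -0.006 m), for 0.1 s.
2. the hook is lifted off the rail, clear above its upper edge (z of power_supply_hook in the frame of rail_edge above 0.012 m), for 0.1 s.
3. it is lowered on to the tray's floor still held in the fingers (not dropped) (contact force between power_supply and the fingers above 1 N and angle between power_supply's own z axis and vertical below 0.2 rad and z of power_supply in the frame of tray below 0.012 m and x of power_supply in the frame of tray between -0.05 and 0.05 m and y of power_supply in the frame of tray between -0.05 and 0.05 m), for 0.1 s.
At the end, for the whole second after the job is handed in: The power supply stands upright (within 4.5 degrees), released and at rest, on the tray floor inside the walls (centre within 50 mm in x and y, underside under 8 mm above the tray's); the other modules hang as before (hooks within 20 mm, tilt under 7 degrees) (angle between power_supply's own z axis and vertical below 0.08 rad and x of power_supply in the frame of tray between -0.05 and 0.05 m and y of power_supply in the frame of tray between -0.05 and 0.05 m and z of power_supply in the frame of tray below 0.008 m and linear speed of power_supply below 0.02 m/s and distance of each of io_module_hook, controller_hook from where it was at the start of the episode below 0.02 m and angle between each of io_module, controller's own z axis and vertical below 0.12 rad); the robot touches nothing.
It fails at once if another module is knocked off the rail or pushed more than 30 mm along it (distance of any of io_module_hook, controller_hook from where it was at the start of the episode above 0.03 m).
It fails at once if the power supply is wrenched against the rail with more than 60 N (contact force between power_supply and rail_stand above 60 N).
It also fails if it takes over 38 s, if anything falls off the work surface, if the arm or the gripper's body presses on something with over 40 N, if the wrist force passes 120 N, or if a joint passes its speed limit or range.

## Working session

There is one attempt and no reset: what is moved stays moved. The work goes in short steps, Python scripts to look and compute and a tool call to move; the robot and the scene stay as the last step left them, time stands still between calls to the robot, and variables do not carry over. Pictures are saved under pics/ and viewed, at most 10 in all, crops included, and the job is handed in when it is done.

Besides the shell and the picture viewer there is one more tool, called after "Call:" as name(argument=value, ...), one argument or row to a line, values as JSON. move_arm: Moves the arm, as the interface text tells. Its arguments: {"type":"object","properties":{"targets":{"type":"array","items":{"type":"array"}},"squeeze":{"type":"number"}},"required":["targets"]}

```bash
mkdir -p pics; cat > h.py <<'E'
import numpy as np,cv2
from scipy.spatial.transform import Rotation as R
from workcell import env
def proj(p,c):
    q=np.asarray(c["extrinsics"])@np.r_[p,1]; f=240/np.tan(np.radians(c["fovy"])/2)
    return c["cx"]+f*q[0]/-q[2], c["cy"]-f*q[1]/-q[2]
def save(c,n): cv2.imwrite(n,c["pixels"][...,::-1])
E
python3 - <<'E'
from h import *
s=env.get_state();print(s)
for n in("top","side"):
    c=env.read_camera(n);save(c,f"pics/{n}0.png")
    print(n,c["fovy"],c["cx"],c["cy"],[k for k in c],np.linalg.inv(c["extrinsics"])[:3].round(3).tolist())
    for t in["rail_stand","rail_edge","power_supply","power_supply_hook","power_supply_foot","io_module","controller","tray","io_module_hook","controller_hook"]:
        for d in env.landmark_of(t,c)[:3]: print(t,np.round(d["centre"],4),round(d["confidence"],2),np.round(proj(d["centre"],c)))
E
```

```text
{'clock': 0.0, 'joint_pos': array([ 1.02439742e+00,  3.14022863e-01,  4.49386108e-02,  1.30357619e+00,
       -3.52376987e-06,  1.43119709e+00]), 'qvel': array([ 1.07956086e-03, -5.05789928e-04, -1.60852881e-04,  8.11090181e-05,
       -7.77437630e-04,  7.02674332e-04]), 'tau': array([ 4.34548720e-04, -4.80629396e+01,  2.98530972e+01,  1.93538703e-02,
       -2.18860414e-04,  6.29283804e-06]), 'tcp_pos': array([0.22724773, 0.527622  , 0.23037958]), 'orientation': array([-3.11803682e-04,  2.02000153e-01,  9.79385046e-01, -8.78357676e-04]), 'wrist_force': array([-0.00333062, -0.15423141,  0.29942554]), 'ft_torque': array([ 0.03007192,  0.00198707, -0.02231332]), 'grip_force': 0.0, 'finger_gap': 0.08551906645942223}
top 49.20363409777078 317.89118522392243 238.17394297623426 ['pixels', 'fovy', 'cx', 'cy', 'extrinsics', 'shot'] [[0.011, 0.98, -0.197, 0.166], [-1.0, 0.012, 0.004, -0.125], [0.006, 0.197, 0.98, 1.737]]
rail_stand [ 0.5396  0.0784 -0.0027] 0.96 [256. 231.]
rail_edge [0.5393 0.0747 0.1642] 0.66 [252. 219.]
power_supply [0.4905 0.1826 0.0742] 0.72 [221. 240.]
power_supply_hook
[... 746 characters left out ...]
 1.243]]
rail_stand [0.54   0.0774 0.0023] 0.6 [297. 229.]
rail_stand [ 0.5171 -0.0422  0.093 ] 0.53 [306. 230.]
rail_edge [0.5428 0.0791 0.1672] 0.97 [298. 187.]
power_supply [0.4937 0.1841 0.0757] 0.93 [272. 197.]
power_supply_hook [0.5247 0.1873 0.1653] 0.62 [279. 171.]
power_supply_foot [0.5269 0.1873 0.1666] 0.62 [280. 171.]
io_module [ 0.5164 -0.0413  0.0932] 0.73 [305. 230.]
controller [0.5061 0.0715 0.0922] 0.95 [288. 210.]
tray [ 0.3678 -0.5625 -0.0041] 0.73 [335. 396.]
tray [ 0.4154 -0.3515 -0.0012] 0.7 [317. 330.]
io_module_hook [ 0.5564 -0.0365  0.164 ] 0.93 [317. 207.]
controller_hook [0.5417 0.0773 0.1624] 0.78 [298. 189.]
controller_hook [0.5436 0.0759 0.1688] 0.64 [298. 187.]
```

```bash
python3 - <<'E'
import cv2
a=cv2.imread("pics/top0.png")[170:330,170:480];b=cv2.imread("pics/side0.png")
cv2.imwrite("pics/t1.png",cv2.resize(a,None,fx=2.58,fy=2.58,interpolation=cv2.INTER_CUBIC))
cv2.imwrite("pics/s1.png",cv2.resize(b[130:440,200:460],None,fx=1.9,fy=1.9,interpolation=cv2.INTER_CUBIC))
E
```

```text
(no output)
```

View pics/t1.png

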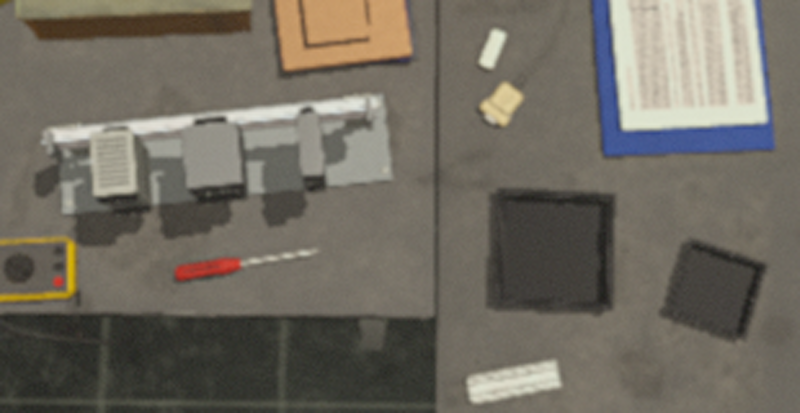

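View pics/s1.png

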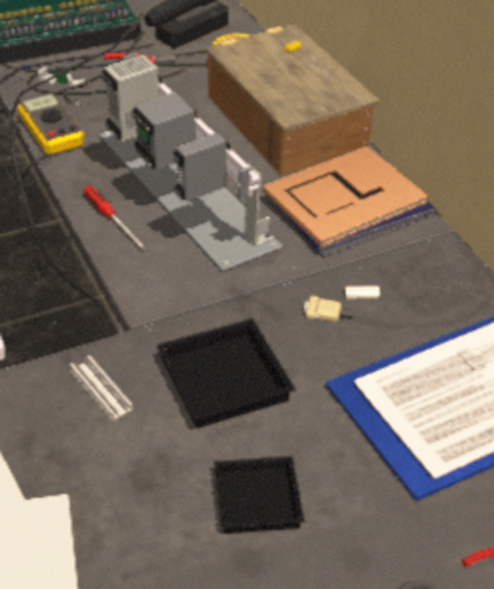

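The power supply is the tall slotted box at top pixel (216,232), the leftmost on the rail. Two trays show in the top view. The one at (384,268) is about 122 crop px wide and the one at (445,283) about 85, so the larger is meant, at world (0.417, -0.352). I'll check the poses with a wireframe overlay and compute the approach.

```bash
cat >> h.py <<'E'
YAW=0.119
xh=np.array([np.cos(YAW),np.sin(YAW),0]); yh=np.array([-np.sin(YAW),np.cos(YAW),0]); zh=np.array([0,0,1.])
HOOK=np.array([0.528,0.187,0.165]); ORG=HOOK-0.0397*xh-0.088*zh
TRAY=np.array([0.4165,-0.3515,0])
def ori(t):  # tool forward-tilted by t deg, tool y along rail
    return R.from_rotvec(-np.radians(t)*yh)*R.from_matrix(np.c_[-xh,yh,-zh])
def cur():
    s=env.get_state(); return s["tcp_pos"],R.from_quat(np.roll(s["orientation"],-1))
def rel(p,r,p0=None,r0=None):
    if p0 is None: p0,r0=cur()
    return (r0.inv().apply(np.asarray(p)-p0)*1000).round(1).tolist(),(np.degrees((r0.inv()*r).as_rotvec())/10).round(2).tolist()
E
python3 - <<'E'
from h import *
g=ORG+zh*0.096
r=ori(20); tz=r.as_matrix()[:,2]
tcp=g+0.019*tz
print("org",ORG,"tcp",tcp)
print("above",rel(tcp-0.09*tz+[0,0,0.03],r)); print(rel(tcp,r,tcp-0.09*tz+[0,0,0.03],r))
ims=[]
for n,(x,y,w,h) in(("top",(180,195,150,90)),("side",(240,140,150,90))):
    c=env.read_camera(n);im=cv2.resize(c["pixels"][y:y+h,x:x+w,::-1],None,fx=5,fy=5,interpolation=cv2.INTER_CUBIC)[:300 if n=="x" else 450]
    L=lambda a,b,col:cv2.line(im,*[tuple(int(v) for v in (np.array(proj(q,c))-[x,y]+.5)*5) for q in(a,b)],col,1)
    P=lambda a,b,z:ORG+a*xh+b*yh+z*zh
    for z in(0,.124):
        k=[P(a,b,z) for a,b in((-.0375,-.025),(.0375,-.025),(.0375,.025),(-.0375,.025))]
        for i in range(4):L(k[i],k[i-1],(0,0,255))
    E=np.array([.541,.077,.165]);L(E-.2*yh,E+.2*yh,(0,255,0))
    ims.append(cv2.resize(im,(500,300)))
cv2.imwrite("pics/ov.png",np.vstack(ims))
E
```

```text
org [0.48858076 0.18228684 0.077     ] tcp [0.49503319 0.18305833 0.15514584]
above ([-355.6, -226.5, -38.4], [-0.53, -1.95, -2.98])
([10.3, 0.0, 118.2], [0.0, 0.0, 0.0])
```

View pics/ov.png

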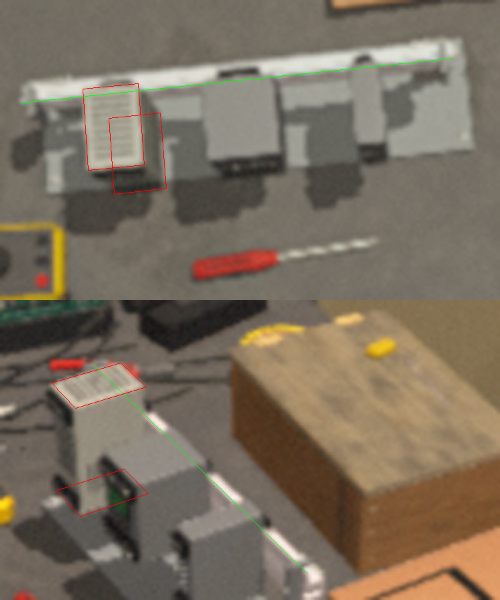

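The wireframe fits the slotted box within about 2–3 mm in both views (top face at top-crop (113,128), side-crop (98,385)), and the rail line lies on the rail's front. Approaching.

Call:
move_arm(
  targets=[
    [[-60, -38, -20], [-0.1, -0.3, -0.5], -1],
    [[-120, -76, -38], [-0.2, -0.7, -1.2], -1],
    [[-180, -114, -38], [-0.3, -1.2, -1.9], -1],
    [[-240, -152, -38], [-0.4, -1.6, -2.5], -1],
    [[-300, -190, -38], [-0.53, -1.95, -2.98], -1],
  ],
)

```text
clock: 1.82
tcp_pos: [0.4021, 0.2725, 0.2696]
orientation: [0.175, -0.06, 0.983, 0.011]
wrist_force: [0.4, -0.2, -0.2]
finger_gap: 0.0855
grip_force: 0.0
```

```bash
python3 - <<'E'
from h import *
r=ori(20); tz=r.as_matrix()[:,2]; tcp=ORG+zh*.096+.019*tz
print(cur()[0],rel(tcp-.09*tz+[0,0,.03],r))
E
```

```text
[0.40210199 0.27249962 0.26963675] ([-47.4, -100.0, 17.3], [0.01, 0.02, 0.02])
```

Call:
move_arm(
  targets=[
    [[-20, -40, 5], [0, 0, 0], -1],
    [[-20, -40, 5], [0, 0, 0], -1],
    [[-20, -40, 5], [0, 0, 0], -1],
  ],
)

```text
clock: 2.2
tcp_pos: [0.4264, 0.2363, 0.2712]
orientation: [0.173, -0.058, 0.983, 0.011]
wrist_force: [-1.2, -0.4, 0.1]
finger_gap: 0.0855
grip_force: 0.0
```

```bash
python3 - <<'E'
from h import *
r=ori(20); tz=r.as_matrix()[:,2]; tcp=ORG+zh*.096+.019*tz
print(cur()[0],rel(tcp-.09*tz+[0,0,.03],r), rel(tcp,r))
E
```

```text
[0.42637154 0.23632906 0.27123088] ([-28.8, -61.0, 12.0], [0.01, -0.0, -0.01]) ([-18.6, -61.1, 130.2], [0.01, -0.0, -0.01])
```

Call:
move_arm(
  targets=[
    [[-29, -61, 12], [0, 0, 0], -1],
    [[-29, -61, 12], [0, 0, 0], -1],
    [[-29, -61, 12], [0, 0, 0], -1],
    [[-24, -61, 60], [0, 0, 0], -1],
    [[-24, -61, 60], [0, 0, 0], -1],
  ],
)

```text
clock: 2.82
tcp_pos: [0.4731, 0.182, 0.219]
orientation: [0.169, -0.06, 0.984, 0.011]
wrist_force: [0.1, 0.2, 0.2]
finger_gap: 0.0855
grip_force: 0.0
```

```bash
python3 - <<'E'
from h import *
r=ori(20); tz=r.as_matrix()[:,2]; tcp=ORG+zh*.096+.019*tz
print(cur()[0],rel(tcp,r))
c=env.read_camera("top");a=c["pixels"][170:290,160:340,::-1]
d=env.read_camera("side");b=d["pixels"][110:230,220:400,::-1]
cv2.imwrite("pics/ap.png",cv2.resize(np.vstack([a,b]),None,fx=2.5,fy=2.5,interpolation=cv2.INTER_CUBIC))
E
```

```text
[0.4731183  0.18204769 0.21902954] ([0.7, -1.7, 67.5], [0.01, -0.05, 0.01])
```

View pics/ap.png

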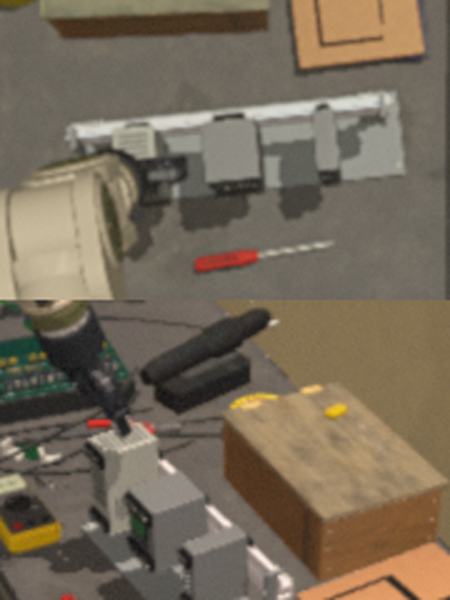

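The gripper is straddling the box's top, centred across it, with free space to the controller. Descending along the tool axis.

Call:
move_arm(
  targets=[
    [[0, -2, 25], [0, 0, 0], -1],
    [[0, -2, 45], [0, 0, 0], -1],
    [[0, -2, 55], [0, 0, 0], -1],
    [[0, -2, 64], [0, 0, 0], -1],
    [[0, -2, 64], [0, 0, 0], -1],
  ],
)

```text
clock: 3.55
tcp_pos: [0.4984, 0.1819, 0.1629]
orientation: [0.173, -0.059, 0.983, 0.011]
wrist_force: [-0.5, 0.9, -0.8]
finger_gap: 0.0853
grip_force: 0.0
```

Call:
move_arm(
  targets=[
    [[0, 0, 0], [0, 0, 0], 0.1],
    [[0, 0, 0], [0, 0, 0], 0.3],
    [[0, 0, 0], [0, 0, 0], 0.5],
    [[0, 0, 0], [0, 0, 0], 0.7],
  ],
  squeeze=30,
)

```text
clock: 4.05
tcp_pos: [0.4985, 0.1828, 0.1637]
orientation: [0.174, -0.059, 0.983, 0.012]
wrist_force: [-3.7, 4.3, 3.8]
finger_gap: 0.0498
grip_force: 34.2
```

```bash
cat >> h.py <<'E'
def swing(deg,lift=0,piv=HOOK,dx=0):
    p0,r0=cur(); q=R.from_rotvec(np.radians(deg)*yh)
    return rel(piv+q.apply(p0-piv)+lift*zh+dx*xh,q*r0)
E
python3 - <<'E'
from h import *
for a,l in((4,0),(8,.0005),(12,.001),(16,.0015),(20,.002),(22,.002)): print(a,swing(a,l))
E
```

```text
4 ([-0.7, 0.0, -2.0], [-0.0, 0.4, 0.0])
8 ([-1.7, 0.0, -4.3], [-0.0, 0.8, 0.0])
12 ([-2.8, 0.0, -6.7], [-0.0, 1.2, 0.0])
16 ([-4.1, 0.0, -8.9], [-0.0, 1.6, 0.01])
20 ([-5.5, 0.0, -11.1], [-0.0, 2.0, 0.01])
22 ([-6.1, 0.0, -11.9], [-0.0, 2.2, 0.01])
```

Call:
move_arm(
  targets=[
    [[0, 0, 0], [0, 0, 0], 0.7],
    [[-0.7, 0, -2], [0, 0.4, 0], 0.7],
    [[-1.7, 0, -4.3], [0, 0.8, 0], 0.7],
    [[-1.7, 0, -4.3], [0, 0.8, 0], 0.7],
  ],
  squeeze=75,
)

```text
clock: 4.55
tcp_pos: [0.4997, 0.1819, 0.1679]
orientation: [0.105, -0.059, 0.993, 0.007]
wrist_force: [-2.0, 0.2, 4.9]
finger_gap: 0.0495
grip_force: 82.9
```

```bash
python3 - <<'E'
from h import *
for a,l in((4,.0005),(8,.001),(12,.0015),(14,.002)): print(a,swing(a,l))
E
```

```text
4 ([-0.8, 0.0, -2.4], [0.0, 0.4, 0.0])
8 ([-1.7, 0.0, -4.7], [0.0, 0.8, 0.0])
12 ([-2.8, 0.0, -7.0], [0.0, 1.2, 0.0])
14 ([-3.4, 0.0, -8.3], [0.0, 1.4, 0.0])
```

Forces are low (wrist about 5 N), so I'll carry on with the swing.

Call:
move_arm(
  targets=[
    [[-0.8, 0, -2.4], [0, 0.4, 0], 0.7],
    [[-1.7, 0, -4.7], [0, 0.8, 0], 0.7],
    [[-2.8, 0, -7], [0, 1.2, 0], 0.7],
    [[-3.4, 0, -8.3], [0, 1.4, 0], 0.7],
    [[-3.4, 0, -8.3], [0, 1.4, 0], 0.7],
  ],
)

```text
clock: 5.18
tcp_pos: [0.5012, 0.1816, 0.1756]
orientation: [-0.017, -0.059, 0.998, -0.001]
wrist_force: [2.7, 0.4, -2.3]
finger_gap: 0.049
grip_force: 81.9
```

```bash
python3 - <<'E'
from h import *
p,r=cur(); print(p,(np.degrees((r*ori(20).inv()).as_rotvec())).round(2))
for n in("side","top"):
    c=env.read_camera(n)
    for t in("power_supply","power_supply_hook","power_supply_foot","rail_edge"):
        for d in env.landmark_of(t,c)[:1]:
            v=np.array(d["centre"])-[.541,.077,.165]; print(n,t,d["confidence"],(v@np.c_[xh,yh,zh]).round(4))
    if n=="side": cv2.imwrite("pics/sw.png",cv2.resize(c["pixels"][110:230,220:380,::-1],None,fx=4,fy=4,interpolation=cv2.INTER_CUBIC))
E
```

```text
[0.50117513 0.18162615 0.17559209] [-2.58 21.75 -0.03]
side power_supply 0.82 [-0.0622  0.1111 -0.0652]
side power_supply_hook 0.83 [0.0005 0.1087 0.0003]
side power_supply_foot 0.56 [-0.0053  0.1094 -0.0475]
side rail_edge 0.88 [ 0.0001 -0.0004  0.0044]
top power_supply 0.82 [-0.0673  0.1089 -0.0699]
top power_supply_hook 0.63 [0.0038 0.1083 0.004 ]
top power_supply_foot 0.57 [-0.0038  0.1071 -0.0434]
top rail_edge 0.71 [-0.0001 -0.0016  0.0035]
```

View pics/sw.png

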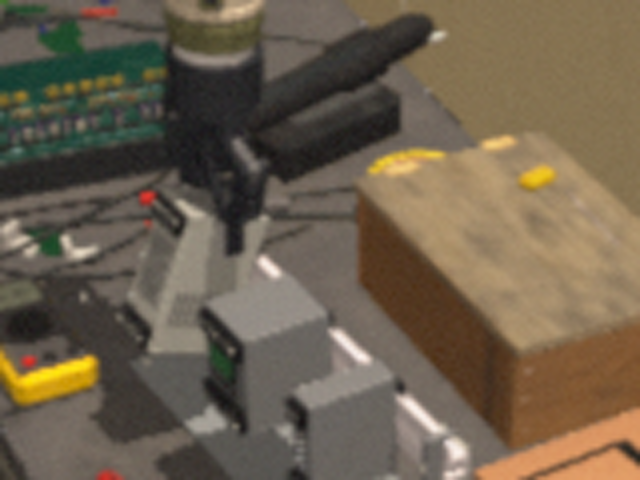

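The side view shows the box swung out about 22° (lower end at (160,340)). Foot estimate is x ≈ -4 mm with the hook still on the edge. Lifting slowly, straight up first, then back a little.

Call:
move_arm(
  targets=[
    [[0.1, 0, -4], [0, 0, 0], 0.7],
    [[0.3, 0, -9], [0, 0, 0], 0.7],
    [[0.5, 0, -15], [0, 0, 0], 0.7],
    [[0.6, 0, -20], [0, 0, 0], 0.7],
    [[0.6, 0, -20], [0, 0, 0], 0.7],
  ],
)

```text
clock: 6.3
tcp_pos: [0.4998, 0.1819, 0.1966]
orientation: [-0.018, -0.059, 0.998, -0.001]
wrist_force: [0.1, -0.5, -5.0]
finger_gap: 0.0492
grip_force: 81.4
```

Call:
move_arm(
  targets=[
    [[5, 0, -10], [0, 0, 0], 0.7],
    [[15, 0, -30], [0, 0, 0], 0.7],
    [[25, 0, -55], [0, 0, 0], 0.7],
    [[35, 0, -75], [0, 0, 0], 0.7],
    [[35, 0, -75], [0, 0, 0], 0.7],
  ],
)

```text
clock: 6.92
tcp_pos: [0.4683, 0.1782, 0.2745]
orientation: [-0.016, -0.06, 0.998, -0.0]
wrist_force: [0.9, -0.3, -4.8]
finger_gap: 0.0497
grip_force: 81.8
```

```bash
python3 - <<'E'
from h import *
p,r=cur(); print(p)
r0=ori(20)
# module origin in tool frame at grasp time
g_p=np.array([.4985,.1828,.1637]); g_r=R.from_quat(np.roll([.174,-.059,.983,.012],-1))
o=g_r.inv().apply(ORG-g_p); np.save("o.npy",o); print(o, "ORG now",p+r.apply(o))
for n in("side","top"):
    c=env.read_camera(n)
    for d in env.landmark_of("power_supply",c)[:1]: print(n,np.round(d["centre"],4),d["confidence"])
tp=TRAY+[0,0,.10]-g_r.apply(o); print("target tcp",tp,rel(tp,g_r))
E
```

```text
[0.46833583 0.1781689  0.2744563 ]
[0.03908284 0.00041708 0.07802501] ORG now [0.42703272 0.17374632 0.19770971]
side [0.4312 0.1764 0.1946] 0.85
top [0.4284 0.174  0.1918] 0.93
target tcp [ 0.42641924 -0.35098684  0.1867    ] ([100.6, -520.3, 87.9], [-0.01, -2.22, -0.01])
```

Lifted clear and the grip is rigid: the predicted and seen origins agree within 5 mm. Carrying to the tray.

Call:
move_arm(
  targets=[
    [[20, 0, -20], [0, 0, 0], 0.7],
    [[40, -15, -40], [0, -0.2, 0], 0.7],
    [[50, -60, -45], [0, -0.6, 0], 0.7],
    [[58, -110, -45], [0, -1.1, 0], 0.7],
    [[65, -160, -45], [0, -1.6, 0], 0.7],
  ],
)

```text
clock: 7.75
tcp_pos: [0.4235, 0.0105, 0.3186]
orientation: [0.122, -0.06, 0.991, 0.008]
wrist_force: [1.7, -1.3, -5.1]
finger_gap: 0.0493
grip_force: 81.5
```

```bash
python3 - <<'E'
from h import *
o=np.load("o.npy"); p,r=cur(); gr=R.from_quat(np.roll([.174,-.059,.983,.012],-1))
tp=TRAY+[0,0,.10]-gr.apply(o); print(p,rel(tp+[0,0,.05],gr),rel(tp,gr))
E
```

```text
[0.42351182 0.01053356 0.31856171] ([59.1, -359.3, 69.4], [-0.01, -0.6, 0.0]) ([71.2, -359.3, 117.9], [-0.01, -0.6, 0.0])
```

Call:
move_arm(
  targets=[
    [[8, -55, 10], [0, -0.3, 0], 0.7],
    [[18, -110, 20], [0, -0.55, 0], 0.7],
    [[27, -165, 30], [0, -0.55, 0], 0.7],
    [[36, -220, 40], [0, -0.55, 0], 0.7],
    [[45, -275, 50], [0, -0.55, 0], 0.7],
  ],
)

```text
clock: 8.38
tcp_pos: [0.4243, -0.2668, 0.2582]
orientation: [0.168, -0.058, 0.984, 0.011]
wrist_force: [-0.3, 0.4, -4.2]
finger_gap: 0.0492
grip_force: 81.5
```

Call:
move_arm(
  targets=[
    [[10, -50, 15], [0, 0, 0], 0.7],
    [[10, -60, 15], [0, 0, 0], 0.7],
    [[10, -60, 15], [0, 0, 0], 0.7],
  ],
)

```text
clock: 8.75
tcp_pos: [0.4275, -0.3252, 0.2409]
orientation: [0.168, -0.058, 0.984, 0.012]
wrist_force: [-0.8, 1.5, -5.4]
finger_gap: 0.049
grip_force: 81.9
```

```bash
python3 - <<'E'
from h import *
o=np.load("o.npy"); p,r=cur(); gr=R.from_quat(np.roll([.174,-.059,.983,.012],-1))
tp=TRAY+[0,0,.05]-gr.apply(o); print(p,rel(tp,gr)); print("ORG pred",p+r.apply(o))
for n in("side","top"):
    c=env.read_camera(n)
    for t in("power_supply","tray"):
        for d in env.landmark_of(t,c)[:2]: print(n,t,np.round(d["centre"],4),d["confidence"])
    if n=="side": cv2.imwrite("pics/tr.png",cv2.resize(c["pixels"][180:400,220:440,::-1],None,fx=2.5,fy=2.5,interpolation=cv2.INTER_CUBIC))
E
```

```text
[ 0.4275211  -0.32517938  0.2409145 ] ([38.5, -25.9, 96.8], [-0.0, -0.07, -0.02])
ORG pred [ 0.41654204 -0.32571067  0.15434243]
side power_supply [ 0.421  -0.3252  0.1519] 0.61
side tray [ 0.3676 -0.5594 -0.0074] 0.94
side tray [ 0.419  -0.3494  0.0019] 0.72
top power_supply [ 0.4177 -0.3248  0.1543] 0.54
top power_supply [ 0.5376  0.0753 -0.0039] 0.42
top tray [ 0.3675 -0.5603 -0.0014] 0.93
top tray [ 0.5547 -0.0377  0.1617] 0.44
```

View pics/tr.png

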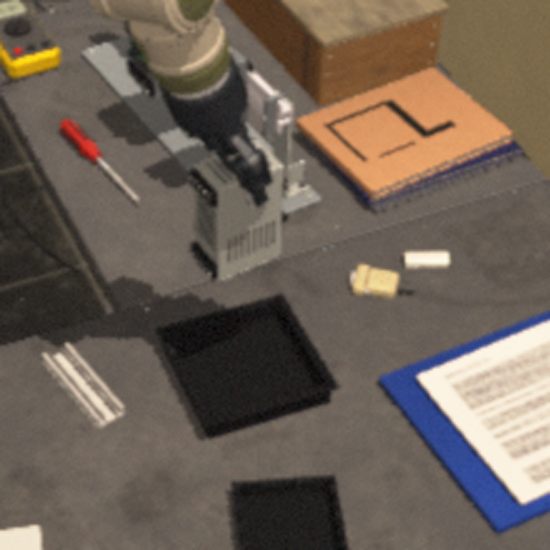

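The box hangs upright at crop (235,220), above the larger tray (245,365), and the predicted origin matches the cameras. Lowering.

Call:
move_arm(
  targets=[
    [[12, -26, 25], [0, 0, 0], 0.7],
    [[20, -26, 50], [0, -0.07, 0], 0.7],
    [[32, -26, 80], [0, -0.07, 0], 0.7],
    [[39, -26, 97], [0, -0.07, 0], 0.7],
    [[39, -26, 97], [0, -0.07, 0], 0.7],
  ],
)

```text
clock: 9.68
tcp_pos: [0.4262, -0.3498, 0.1366]
orientation: [0.174, -0.059, 0.983, 0.012]
wrist_force: [-0.3, -0.7, -5.3]
finger_gap: 0.0488
grip_force: 81.7
```

```bash
python3 - <<'E'
from h import *
o=np.load("o.npy"); p,r=cur(); gr=R.from_quat(np.roll([.174,-.059,.983,.012],-1))
print("ORG pred",p+r.apply(o))
for z in(.02,.008,.004,.001): print(z,rel(TRAY+[0,0,z]-gr.apply(o),gr))
for n in("side","top"):
    c=env.read_camera(n)
    for d in env.landmark_of("power_supply",c)[:1]: print(n,np.round(d["centre"],4),d["confidence"])
E
```

```text
ORG pred [ 0.41628629 -0.35022285  0.04990917]
0.02 ([10.2, -1.3, 28.1], [0.0, 0.0, -0.01])
0.008 ([14.3, -1.4, 39.4], [0.0, 0.0, -0.01])
0.004 ([15.7, -1.4, 43.1], [0.0, 0.0, -0.01])
0.001 ([16.7, -1.4, 46.0], [0.0, 0.0, -0.01])
side [ 0.4196 -0.3468  0.05  ] 0.94
top [ 0.4202 -0.3516  0.0516] 0.49
```

Call:
move_arm(
  targets=[
    [[5, -1, 14], [0, 0, 0], 0.7],
    [[10, -1, 28], [0, 0, 0], 0.7],
    [[13, -1, 35], [0, 0, 0], 0.7],
    [[14.3, -1, 39.4], [0, 0, 0], 0.7],
    [[14.3, -1, 39.4], [0, 0, 0], 0.7],
  ],
)

```text
clock: 10.5
tcp_pos: [0.427, -0.3523, 0.0954]
orientation: [0.175, -0.058, 0.983, 0.011]
wrist_force: [-0.3, 0.5, -6.2]
finger_gap: 0.0494
grip_force: 81.9
```

Call:
move_arm(
  targets=[
    [[0.7, 0, 1.9], [0, 0, 0], 0.7],
    [[1.4, 0, 3.8], [0, 0, 0], 0.7],
    [[1.4, 0, 3.8], [0, 0, 0], 0.7],
  ],
)

```text
clock: 10.88
tcp_pos: [0.4275, -0.3529, 0.0928]
orientation: [0.175, -0.059, 0.983, 0.01]
wrist_force: [0.2, 1.6, 0.9]
finger_gap: 0.0493
grip_force: 82.6
```

Floor contact: the weight has come off the wrist. A slight further press, then release softly.

Call:
move_arm(
  targets=[
    [[0.3, 0, 1], [0, 0, 0], 0.7],
    [[0.3, 0, 1], [0, 0, 0], 0.7],
  ],
)

```text
clock: 11.12
tcp_pos: [0.4279, -0.3529, 0.0926]
orientation: [0.176, -0.059, 0.983, 0.01]
wrist_force: [-2.2, 3.8, 9.1]
finger_gap: 0.0494
grip_force: 83.5
```

```bash
python3 - <<'E'
from h import *
o=np.load("o.npy"); p,r=cur(); print(p+r.apply(o),env.get_state()["wrist_force"],env.get_state()["ft_torque"])
z=r.apply(R.from_quat(np.roll([.174,-.059,.983,.012],-1)).inv().apply(zh)); print("module z pred",z)
for n in("side","top"):
    c=env.read_camera(n)
    for d in env.landmark_of("power_supply",c)[:1]: print(n,np.round(d["centre"],4),d["confidence"])
    if n=="side": cv2.imwrite("pics/dn.png",cv2.resize(c["pixels"][230:370,240:400,::-1],None,fx=4,fy=4,interpolation=cv2.INTER_CUBIC))
E
```

```text
[ 0.4183681  -0.35363771  0.00582618] [-2.19033965  3.76918693  9.13138938] [0.76877049 0.70331786 0.14749002]
module z pred [-0.00413039  0.00322021  0.99998628]
side [ 0.4227 -0.3506  0.0065] 0.68
top [ 0.4201 -0.3527  0.001 ] 0.69
```

View pics/dn.png

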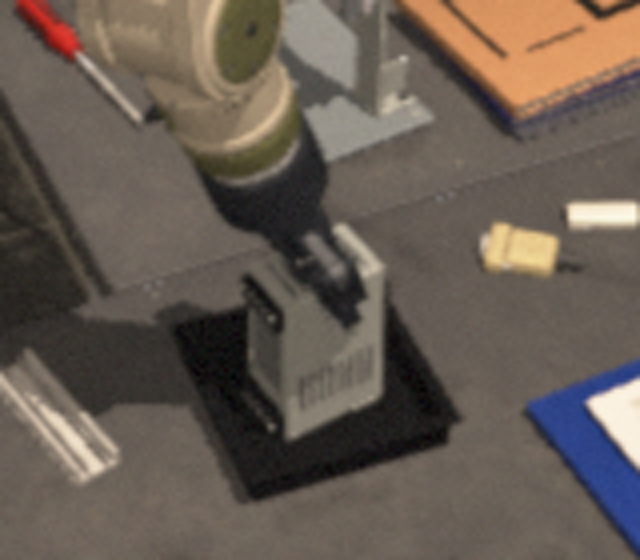

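The box stands upright in the middle of the tray (crop (325,340)), clear of the walls. Releasing gently.

Call:
move_arm(
  targets=[
    [[-0.3, 0, -1], [0, 0, 0], 0.7],
    [[-0.3, 0, -1], [0, 0, 0], 0.7],
  ],
  squeeze=20,
)

```text
clock: 11.58
tcp_pos: [0.4277, -0.3529, 0.0927]
orientation: [0.176, -0.059, 0.983, 0.01]
wrist_force: [-0.0, 2.1, 4.4]
finger_gap: 0.0491
grip_force: 82.6
```

Call:
move_arm(
  targets=[
    [[0, 0, 0], [0, 0, 0], 0],
    [[0, 0, 0], [0, 0, 0], -0.4],
    [[0, 0, 0], [0, 0, 0], -1],
    [[0, 0, 0], [0, 0, 0], -1],
    [[0, 0, 0], [0, 0, 0], -1],
  ],
)

```text
clock: 12.2
tcp_pos: [0.427, -0.3525, 0.0917]
orientation: [0.175, -0.058, 0.983, 0.011]
wrist_force: [-0.2, 0.3, -0.1]
finger_gap: 0.0855
grip_force: 0.0
```

Fingers are open; retracting along the tool axis.

Call:
move_arm(
  targets=[
    [[0, 0, -15], [0, 0, 0], -1],
    [[0, 0, -40], [0, 0, 0], -1],
    [[0, 0, -75], [0, 0, 0], -1],
    [[0, 0, -115], [0, 0, 0], -1],
    [[0, 0, -140], [0, 0, 0], -1],
  ],
)

```text
clock: 12.82
tcp_pos: [0.3788, -0.3591, 0.2264]
orientation: [0.176, -0.058, 0.983, 0.009]
wrist_force: [-0.3, -0.4, -0.6]
finger_gap: 0.0856
grip_force: 0.0
```

Call:
move_arm(
  targets=[
    [[0, 0, 0], [0, 0, 0], -1],
    [[0, 0, 0], [0, 0, 0], -1],
  ],
)

```text
clock: 13.08
tcp_pos: [0.3789, -0.3581, 0.2229]
orientation: [0.175, -0.058, 0.983, 0.011]
wrist_force: [-0.3, 0.0, -0.5]
finger_gap: 0.0855
grip_force: 0.0
```

```bash
python3 - <<'E'
from h import *
for n in("side","top"):
    c=env.read_camera(n)
    for t in("power_supply","io_module_hook","controller_hook"):
        for d in env.landmark_of(t,c)[:1]: print(n,t,np.round(d["centre"],4),d["confidence"])
    if n=="side": cv2.imwrite("pics/end.png",cv2.resize(c["pixels"][130:370,220:420,::-1],None,fx=2.5,fy=2.5,interpolation=cv2.INTER_CUBIC))
E
```

```text
side power_supply [ 0.4236 -0.3514  0.0071] 0.57
side io_module_hook [ 0.5557 -0.0389  0.1637] 0.95
side controller_hook [0.5399 0.074  0.1639] 0.55
top power_supply [ 0.4207 -0.3533  0.0008] 0.57
top io_module_hook [ 0.5555 -0.0384  0.1659] 0.66
top controller_hook [0.5432 0.0714 0.1643] 0.59
```

View pics/end.png

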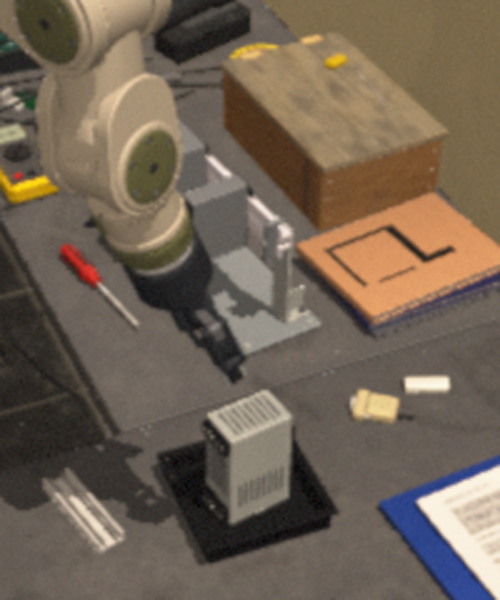

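The power supply stands free and upright in the tray (crop (250,460)), and the other modules still hang on the rail. Handing in.

```bash
python3 -c "
from workcell import env
print(env.hand_in())"
```

```text
the job is handed in; nothing more can be done
None
```

The power supply is off the rail and stands upright and released in the larger black tray; the other two modules still hang in place. I handed the job in at about 13 s; the hand-in call returned no verdict.

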